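# Prop the ink chest's spring hatch and fetch the magenta ink

## Robot

A 6-joint arm with a two-finger parallel gripper is mounted at the origin on the work surface. World frame = base frame: x ahead of the robot, y to its left, z up, the work surface at z = 0. Lengths are in m, angles in rad, forces in N, time in s.
With the tool pointing down it reaches from about 0.25 to 0.725 m from the base axis. Payload 4 kg.
Tool frame: the origin (TCP) lies between the finger pads; the fingertips stand 11 mm ahead of it and the grasp point (between the pads) lies 8 mm behind it (bot.tip_extent is the distance from the TCP to the fingertips, in m); z points along the fingers, y is the line along which they close (so a half turn about z gives the same grasp; the last joint's range is limited). The gripper opens to 85 mm and grips with 20 to 120 N. Pads are 22 mm wide; open, the fingers measure 114 mm over their backs; the gripper's body (76 mm by 85 mm) begins 54 mm behind the grasp point. The pads swing forward as they close: fully open they stand 13 mm farther back than shut.
Start: joints at [1.133, 0.241, 0.005, 1.335, 0, 1.571], TCP at [0.212, 0.453, 0.242] pointing down, gripper open.
Joint ranges: [-2.72, 2.72], [-1.05, 1.87], [-1.09, 1.28], [-1.99, 2.15], [-1.42, 1.44], [-3.14, 3.14]. Speed limits (rad/s): [2.79, 2.79, 3.14, 3.14, 3.14, 3.14].

## Interface

Orientations are given as a unit quaternion [x, y, z, w].
In Python, from workcell import bot gives the robot as it stands. The module is installed in compiled form; this text tells all that it offers.
- The arm moves only by the tool drive_tool, never from a script. Its argument "rows" is a list of rows, each an object of numbers: "dx", "dy", "dz": the shift along the tool's x, y, z in units of 50 mm (1.0 is 50 mm); "wx", "wy", "wz": the turn, a rotation vector about the tool's x, y, z in units of 5 degrees (1.0 is 5 degrees); "hand": the finger opening in mm, from 0 to 85.4. A call has 1 to 20 rows; each row is the pose to reach, as a shift and turn from the pose commanded when the call began, along the tool's axes at that moment; what a row does not reach only later rows make up. A row lasts 1/10 s, in which the tool goes at most 50 mm and 8.59 degrees, less where a joint would pass 70% of its speed; a pose out of reach is approached as far as the arm can. A call with a gripper value outside its range is refused whole. The fingers move at their own pace and stop on an object; the grip force is fixed at half the most. Time passes only in rows, so rows that repeat a pose let the fingers close. It gives the time, the measured TCP pose, the force, the opening and the grip force at its end, in the units of the state.
- bot.get_obs(): the state, without advancing time (a new reading comes with each control period).
- bot.camera(name): name is "scene" or "top" or "wrist"; returns the picture (480x640x3 uint8, red, green, blue); there is no depth.
- bot.get_calibration(name): a dict with "vfov" (degrees; the focal length in pixels is half the picture's height over the tangent of half this angle, whatever the lens; pixels are square), "cx", "cy" (the principal point, pixels), "k1" (the pictures are not rectified: a ray, as slopes to the right and down, at radius r is drawn at 1 + k1 r^2 times it, then the intrinsics apply), "origin" and "rotation" of the camera in the world; the wrist camera has in their place "mount" (4x4, takes a point from camera to tool coordinates, whose origin is the TCP and whose axes are the flange's). Camera axes: x right, y up, looking along -z (the intrinsics and any distortion apply to the point x, -y, -z); pixel columns grow to the right and rows downward; lengths in m; the calibration is good to about 2 mm. A picture is of the moment at which its call begins: read the wrist's pose just before it. get_calibration takes no time and is no camera call.
- bot.job_done(): hands the job in; it is judged then, once.
Trained networks look in the newest picture that a camera, given by its name, has taken for a name from the list of things; names that differ only in an ending like _2 or _b are one class to them, and where a whole thing is asked for, a point or a joint stands for the part that bears it (a point fixed in the world has none). Each returns a list of dicts, best first, with "score" (0 to 1); they miss things now and then, are a little off and sometimes report something else, mostly with a low value. They report only what shows in the picture. A call takes as long as a camera call. They do not tell look-alikes from the thing itself.
- bot.look_for(camera, thing): "extent" ([centre column, centre row, width, height] in pixels, round what is visible of it).
- bot.outline_of(camera, thing): "region" (480x640 bool, what is visible of it) and "extent" ([centre column, centre row, width, height] in pixels, round what is visible of it).
The state is a dict: "clock": time; "joint_pos": joint angles; "joint_vel": joint speeds; "tau": joint torques, N m; "eef_pos": TCP position; "tool_rot": TCP orientation; "ft_force": force on the tool from outside, world axes, zero at the start; "ft_torque": the same for the moment, N m; "grip_width": finger opening in m; "grasp_force": force on a finger pad.
Only numpy, scipy, OpenCV 4.12 (cv2) and the standard library are available. Lean on these libraries where they do the work, as an engineer would, in place of code of your own. Each camera call takes 0.05 s, during which the arm holds its last target. There are 200 camera calls.

## Task

Push the ink chest's spring-closing hatch open and prop it with the wooden wedge, letting go so that the wedge alone holds the hatch open. Then reach in, take out the magenta ink jar, and set it down gently, upright on the green cutting mat, leaving the hatch propped.

Things in the scene. Friction and masses are not known exactly. Their poses are not given: they have to be found in the camera images.
- wedge_mid (a point): Wooden doorstop wedge lying on the table, loose, 150 mm long (its y axis), 32 mm wide (x, vertical parallel sides: grip across these), underside flat; 38 mm tall at its +y end, tapering evenly to 14 mm at its -y end, 26 mm at mid-length; 110 g. The point is at mid-length and mid-width, 13 mm above the underside.
- chest: Fixed red ink chest, 240 (its x, away from robot) x 400 (its y, to robot's left) x 85 mm tall; origin: centre of underside. On top along the near edge a flat grey ledge, x -120 to -60, z 85. Behind it a compartment, x -60 to 105, y -175 to -15, floor at z 30, under a clear sliding hatch. In it two jars, near y -106, at x 0 and 65, magenta and blue in either order.
- stop (a point): Dark steel stop strip, 10 mm high, across the -y end of the chest's ledge; point: middle of its inner (+y) face, at ledge level; axes as the chest's. The wedge fits lengthwise on the ledge between strip and tab: held above the strip, one end (either) against the tab, it pushes the hatch open along +y until its tail is past the strip and it can be lowered onto the ledge.
- hatch (a joint): Hatch travel along the chest's +y, m: 0 closed, 0.185 fully open, 0.142 when wedged. A spring closes it: 4 N closed, 8 N fully open. Its yellow upright tab stands over the ledge: chest x -121 to -55, z 86 to 125 mm, push face (looking to -y) at y -180 when closed; the rest of the yellow edge rises only to z 99 mm. Wedged, it leaves the compartment clear from y -175 to -38.
- magenta_jar_mid (a point): Magenta ink jar, loose, upright cylinder 42 mm in diameter and 52 mm tall, 120 g, standing in the chest under the hatch, top 3 mm below the chest's top. The point is at its centre, half-way up. An equal blue jar stands about 65 mm beside it along the chest's x.
- mat: Fixed green cutting mat on the table, 150 by 150 mm, 2 mm thick; origin at the centre of its underside.
Things that resemble listed ones, but are neither listed nor needed, are in the scene too. There is more than one size of the part that bears wedge_mid; the job needs the larger.

How it is judged:
By the outcome, as a careful person would: the job done as asked, in the order asked, and still so for the second after the job is handed in, with the robot touching nothing.
It also fails if it takes over 61 s, if anything falls off the work surface, if the arm or the gripper's body presses on something with over 40 N, if the wrist force passes 120 N, or if a joint passes its speed limit or range.

## Working session

There is one attempt and no reset: what is moved stays moved. The work goes in short steps, Python scripts to look and compute and a tool call to move; the robot and the scene stay as the last step left them, time stands still between calls to the robot, and variables do not carry over. Pictures are saved under pics/ and viewed, at most 10 in all, crops included, and the job is handed in when it is done.

Besides the shell and the picture viewer there is one more tool, called by a JSON object that holds its "op" and its "data". drive_tool: Moves the arm, as the interface text tells. Its arguments: {"type":"object","properties":{"rows":{"type":"array","items":{"type":"object","properties":{"dx":{"type":"number"},"dy":{"type":"number"},"dz":{"type":"number"},"wx":{"type":"number"},"wy":{"type":"number"},"wz":{"type":"number"},"hand":{"type":"number"}}}}},"required":["rows"]}

```bash
mkdir -p pics; cat > h.py <<'E'
import numpy as np, cv2
from scipy.spatial.transform import Rotation as R
from workcell import bot
def cam(name,obs=None):
    c=bot.get_calibration(name)
    if 'mount' in c:
        o=obs or bot.get_obs(); T=np.eye(4); T[:3,:3]=R.from_quat(o['tool_rot']).as_matrix(); T[:3,3]=o['eef_pos']
        M=T@np.array(c['mount']); return c,M[:3,3],M[:3,:3]
    return c,np.array(c['origin']),np.array(c['rotation']).reshape(3,3)
def ray(C,u,v):
    c,o,Rm=C; f=240/np.tan(np.radians(c['vfov'])/2)
    d=np.array([(u-c['cx'])/f,(v-c['cy'])/f]); s=d.copy()
    for _ in range(20): s=d/(1+c['k1']*(s@s))
    return o,Rm@np.array([s[0],-s[1],-1])
def at(C,u,v,z):
    o,d=ray(C,u,v); return o+d*(z-o[2])/d[2]
def proj(C,p):
    c,o,Rm=C; f=240/np.tan(np.radians(c['vfov'])/2)
    q=Rm.T@(np.array(p)-o); s=np.array([q[0],-q[1]])/-q[2]; s=s*(1+c['k1']*(s@s))
    return np.array([c['cx'],c['cy']])+f*s
def save(n,im): cv2.imwrite('pics/'+n,im[:,:,::-1])
E
python3 - <<'E'
from h import *
o=bot.get_obs(); print(o['clock'],o['eef_pos'],o['tool_rot'])
for n in ['top','scene']:
    im=bot.camera(n); np.save(n,im); save(n+'0.png',im); C=cam(n); print(n,C[0])
    for t in ['wedge_mid','chest','stop','hatch','magenta_jar_mid','mat']:
        for r in bot.look_for(n,t)[:4]: print(t,round(r['score'],2),np.round(r['extent']),np.round(at(C,*r['extent'][:2],0.02),3))
E
```

```text
0.0 [0.21171875 0.45231005 0.24140748] [ 2.17157255e-01  9.76136094e-01 -1.00461787e-03 -2.07583141e-04]Traceback (most recent call last):
  File "<stdin>", line 4, in <module>
  File "h.py", line 9, in cam
    return c,np.array(c['origin']),np.array(c['rotation']).reshape(3,3)
                                   ~~~~~~~~~~~~~~~~~~~~~~~~~~~~~~~^^^^^
ValueError: cannot reshape array of size 4 into shape (3,3)
```

View pics/top0.png

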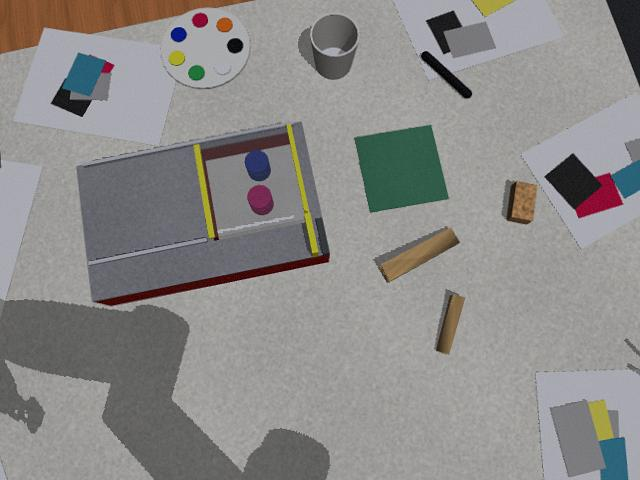

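```bash
sed -i "s/np.array(c\['rotation'\]).reshape(3,3)/R.from_quat(c['rotation']).as_matrix()/" h.py
python3 - <<'E'
from h import *
for n in ['top','scene']:
    im=bot.camera(n); np.save(n,im); save(n+'0.png',im); C=cam(n); print(n,C[0])
    for t in ['wedge_mid','chest','mat']+(['stop','hatch','magenta_jar_mid'] if n=='top' else []):
        for r in bot.outline_of(n,t)[:3]:
            m=np.argwhere(r['region'])[:,::-1].astype(np.float32)
            if len(m)<10: continue
            q=cv2.boxPoints(cv2.minAreaRect(m))
            z={'wedge_mid':.015,'chest':.085,'mat':.002,'stop':.09,'hatch':.1,'magenta_jar_mid':.056}[t]
            print(t,round(r['score'],2),np.round(r['extent']),np.round(at(C,*r['extent'][:2],z),3)[:2],'box',[np.round(at(C,*p,z)[:2],3).tolist() for p in q])
C=cam('top')
print([np.round(at(C,u,v,.085),3) for u,v in [(93,300),(329,260),(78,167),(301,122)]])
save('crop1.png',cv2.resize(np.load('top.npy')[110:370,230:490],(780,780))[:,:][:600*1] if 0 else cv2.resize(np.load('top.npy')[190:360,280:480],(700,595)))
E
```

```text
top {'vfov': 48.522717639155125, 'cx': 313.3529235718781, 'cy': 243.59270374541512, 'k1': -0.05600311025160145, 'origin': array([ 0.33408923, -0.05829572,  0.95063042]), 'rotation': array([-0.06488838,  0.07786813,  0.77484374, -0.62397375])}
wedge_mid 0.94 [451. 323.  29.  58.] [ 0.333 -0.301] box [[0.294, -0.262], [0.385, -0.313], [0.373, -0.337], [0.281, -0.285]]
wedge_mid 0.69 [200. 213. 250. 185.] [0.622 0.093] box [[0.769, 0.331], [0.766, -0.127], [0.485, -0.121], [0.488, 0.31]]
wedge_mid 0.61 [419. 257.  78.  56.] [ 0.458 -0.276] box [[0.459, -0.199], [0.501, -0.345], [0.466, -0.353], [0.425, -0.208]]
chest 0.92 [203. 213. 256. 188.] [0.6   0.077] box [[0.737, 0.301], [0.734, -0.122], [0.472, -0.116], [0.477, 0.282]]
chest 0.73 [256. 187. 122. 133.] [ 0.625 -0.018] box [[0.726, 0.082], [0.727, -0.101], [0.487, -0.1], [0.487, 0.073]]
mat 0.62 [402. 169.  88.  88.] [ 0.629 -0.289] box [[0.712, -0.217], [0.71, -0.372], [0.557, -0.359], [0.559, -0.209]]
stop 0.96 [202. 214. 249. 184.] [0.597 0.078] box [[0.734, 0.298], [0.73, -0.122], [0.473, -0.115], [0.477, 0.28]]
hatch 0.63 [25
[... 377 characters left out ...]
] [ 0.464 -0.275] box [[0.468, -0.36], [0.417, -0.201], [0.462, -0.194], [0.509, -0.351]]
wedge_mid 0.8 [186. 291.  25.  43.] [ 0.337 -0.303] box [[0.284, -0.285], [0.299, -0.262], [0.392, -0.317], [0.377, -0.339]]
chest 0.88 [408. 242. 211. 212.] [0.627 0.02 ] box [[0.479, -0.153], [0.405, 0.35], [0.741, 0.278], [0.737, -0.159]]
chest 0.73 [241. 319.  53.  81.] [ 0.492 -0.293] box [[0.499, -0.367], [0.451, -0.225], [0.492, -0.218], [0.536, -0.359]]
mat 0.55 [307. 388. 120. 120.] [ 0.638 -0.296] box [[0.555, -0.363], [0.553, -0.204], [0.715, -0.217], [0.706, -0.365]]
[array([0.494, 0.281, 0.085]), array([ 0.476, -0.113,  0.085]), array([0.729, 0.277, 0.085]), array([ 0.725, -0.118,  0.085])]
```

View pics/crop1.png

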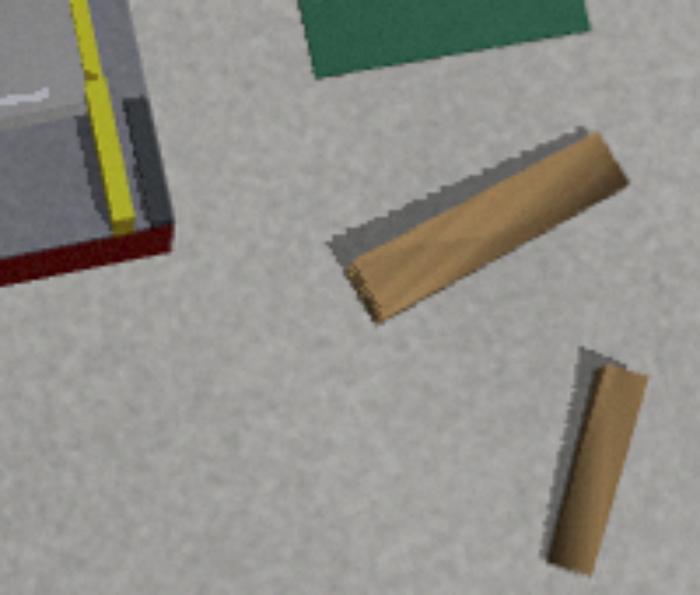

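View pics/scene0.png

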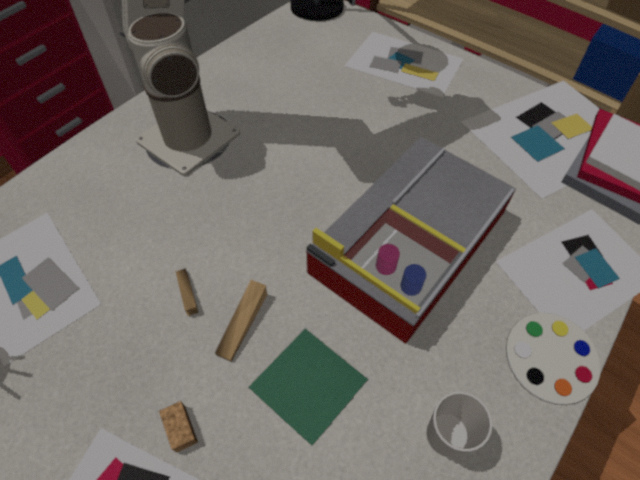

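Candidates for the wedge in the top view: the large one at (419,257), a short look-alike at (451,323) and a cork block at (521,202). I choose (419,257), which is about 150 mm long. The magenta jar (260,200) is the nearer one and the blue jar is at (257,165). The tab is at (312,235), the dark stop at (322,237) and the mat at (402,169).

```bash
cat >> h.py <<'E'
def go(x,y,z,az):
    "print row units for target TCP, tool down, tool-y azimuth az (deg)"
    o=bot.get_obs(); Rm=R.from_quat(o['tool_rot']).as_matrix(); a=np.radians(az)
    ty=np.array([np.cos(a),np.sin(a),0]); tz=np.array([0,0,-1.]); Rt=np.column_stack([np.cross(ty,tz),ty,tz])
    d=Rm.T@(np.array([x,y,z])-o['eef_pos'])/.05; w=np.degrees(R.from_matrix(Rm.T@Rt).as_rotvec())/5
    print('go',np.round(d,3),np.round(w,2),'t',round(o['clock'],2),'az now',np.round(np.degrees(np.arctan2(Rm[1,1],Rm[0,1])),1))
E
python3 - <<'E'
from h import *
C=cam('top')
# chest model fit: corners, ledge near-right top, far
from scipy.optimize import least_squares
obs=[((-.12,-.2,.085),(329,253.4)),((.12,-.2,.085),(302,122)),((.12,.2,.085),(78,167)),((-.12,.2,.085),(91,298)),((-.12,-.2,0),(329,262))]
def P(p,c): x,y,t=p; return np.array([x+c[0]*np.cos(t)-c[1]*np.sin(t),y+c[0]*np.sin(t)+c[1]*np.cos(t),c[2]])
s=least_squares(lambda p:np.concatenate([proj(C,P(p,c))-m for c,m in obs]),[.6,.08,0],loss='soft_l1'); print('chest',s.x,np.round(s.fun,1))
p=s.x
for n,c in dict(jar=(0,-.106,.056),tab=(-.09,-.18,.125),blue=(.065,-.106,.056)).items(): print(n,P(p,c)[:2],proj(C,P(p,c)))
o=bot.get_obs(); print(o['joint_pos'])
go(.46,-.276,.2,16)
E
```

```text
chest [ 0.61058785  0.08112967 -0.02093937] [ 0.8  0.3  0.5 -0.8 -1.4 -3.   0.1  1.7 -0.5  0.3]
jar [ 0.60836844 -0.0248471 ] [262.93608068 200.61970438]
tab [ 0.51683877 -0.09694647] [314.39119605 233.2343702 ]
blue [ 0.67335419 -0.02620806] [256.61895792 166.0044205 ]
[ 1.13302704e+00  2.40558459e-01  5.02365175e-03  1.33520761e+00
 -7.67470703e-06  1.57080269e+00]
go [-10.672 -11.1     0.846] [ 0.   -0.    9.78] t 0.6 az now 64.9
```

{"op": "drive_tool", "data": {"rows": [{"dx":-10.67,"dy":-11.1,"dz":0.8,"wz":9.8,"hand":70},{"dx":-10.67,"dy":-11.1,"dz":0.8,"wz":9.8,"hand":70},{"dx":-10.67,"dy":-11.1,"dz":0.8,"wz":9.8,"hand":70},{"dx":-10.67,"dy":-11.1,"dz":0.8,"wz":9.8,"hand":70},{"dx":-10.67,"dy":-11.1,"dz":0.8,"wz":9.8,"hand":70},{"dx":-10.67,"dy":-11.1,"dz":0.8,"wz":9.8,"hand":70},{"dx":-10.67,"dy":-11.1,"dz":0.8,"wz":9.8,"hand":70},{"dx":-10.67,"dy":-11.1,"dz":0.8,"wz":9.8,"hand":70},{"dx":-10.67,"dy":-11.1,"dz":0.8,"wz":9.8,"hand":70},{"dx":-10.67,"dy":-11.1,"dz":0.8,"wz":9.8,"hand":70},{"dx":-10.67,"dy":-11.1,"dz":0.8,"wz":9.8,"hand":70},{"dx":-10.67,"dy":-11.1,"dz":0.8,"wz":9.8,"hand":70},{"dx":-10.67,"dy":-11.1,"dz":0.8,"wz":9.8,"hand":70},{"dx":-10.67,"dy":-11.1,"dz":0.8,"wz":9.8,"hand":70},{"dx":-10.67,"dy":-11.1,"dz":0.8,"wz":9.8,"hand":70},{"dx":-10.67,"dy":-11.1,"dz":0.8,"wz":9.8,"hand":70},{"dx":-10.67,"dy":-11.1,"dz":0.8,"wz":9.8,"hand":70},{"dx":-10.67,"dy":-11.1,"dz":0.8,"wz":9.8,"hand":70},{"dx":-10.67,"dy":-11.1,"dz":0.8,"wz":9.8,"hand":70},{"dx":-10.67,"dy":-11.1,"dz":0.8,"wz":9.8,"hand":70}]}}

```text
invalid input at $.rows[0]: expected keys dx, dy, dz, wx, wy, wz, hand
```

```bash
python3 - <<'E'
from h import *
o=bot.get_obs(); im=bot.camera('wrist'); save('w1.png',im); C=cam('wrist',o)
for r in bot.outline_of('wrist','wedge_mid')[:3]:
    m=np.argwhere(r['region'])[:,::-1].astype(np.float32)
    if len(m)<10: continue
    for z in (.0,.026):
        g=np.array([at(C,*p,z)[:2] for p in m[::7]])*1000
        (c,s,a)=cv2.minAreaRect(g.astype(np.float32)); print(z,r['score'],np.round(r['extent']),c,s,a)
        print(np.round(cv2.boxPoints((c,s,a))).tolist())
print(o['eef_pos'],o['joint_pos']); go(.46,-.276,.2,16)
E
```

```text
[0.2119654  0.45285584 0.24233628] [ 1.13302704e+00  2.40558459e-01  5.02365175e-03  1.33520761e+00
 -7.67470703e-06  1.57080269e+00]
go [-10.672 -11.099   0.846] [ 0.   -0.    9.78] t 0.7 az now 64.9
```

View pics/w1.png

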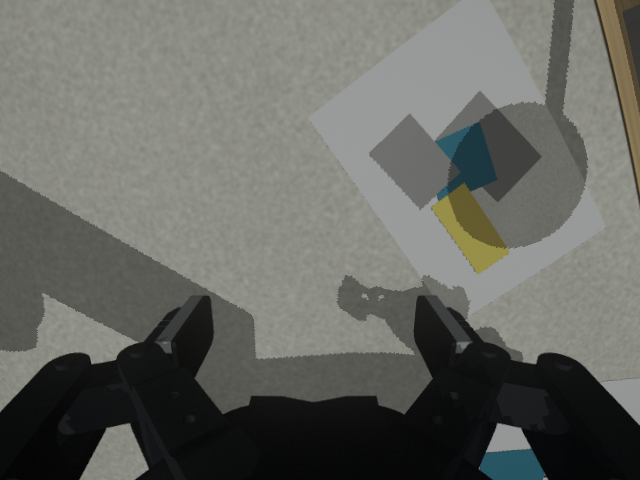

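The move was refused because every row needs all the keys. This wrist picture therefore shows only bare table and a paper at (460,160). I'll send the move again with all keys.

{"op": "drive_tool", "data": {"rows": [{"dx":-10.67,"dy":-11.1,"dz":0.8,"wx":0,"wy":0,"wz":9.8,"hand":70},{"dx":-10.67,"dy":-11.1,"dz":0.8,"wx":0,"wy":0,"wz":9.8,"hand":70},{"dx":-10.67,"dy":-11.1,"dz":0.8,"wx":0,"wy":0,"wz":9.8,"hand":70},{"dx":-10.67,"dy":-11.1,"dz":0.8,"wx":0,"wy":0,"wz":9.8,"hand":70},{"dx":-10.67,"dy":-11.1,"dz":0.8,"wx":0,"wy":0,"wz":9.8,"hand":70},{"dx":-10.67,"dy":-11.1,"dz":0.8,"wx":0,"wy":0,"wz":9.8,"hand":70},{"dx":-10.67,"dy":-11.1,"dz":0.8,"wx":0,"wy":0,"wz":9.8,"hand":70},{"dx":-10.67,"dy":-11.1,"dz":0.8,"wx":0,"wy":0,"wz":9.8,"hand":70},{"dx":-10.67,"dy":-11.1,"dz":0.8,"wx":0,"wy":0,"wz":9.8,"hand":70},{"dx":-10.67,"dy":-11.1,"dz":0.8,"wx":0,"wy":0,"wz":9.8,"hand":70},{"dx":-10.67,"dy":-11.1,"dz":0.8,"wx":0,"wy":0,"wz":9.8,"hand":70},{"dx":-10.67,"dy":-11.1,"dz":0.8,"wx":0,"wy":0,"wz":9.8,"hand":70},{"dx":-10.67,"dy":-11.1,"dz":0.8,"wx":0,"wy":0,"wz":9.8,"hand":70},{"dx":-10.67,"dy":-11.1,"dz":0.8,"wx":0,"wy":0,"wz":9.8,"hand":70},{"dx":-10.67,"dy":-11.1,"dz":0.8,"wx":0,"wy":0,"wz":9.8,"hand":70},{"dx":-10.67,"dy":-11.1,"dz":0.8,"wx":0,"wy":0,"wz":9.8,"hand":70},{"dx":-10.67,"dy":-11.1,"dz":0.8,"wx":0,"wy":0,"wz":9.8,"hand":70},{"dx":-10.67,"dy":-11.1,"dz":0.8,"wx":0,"wy":0,"wz":9.8,"hand":70},{"dx":-10.67,"dy":-11.1,"dz":0.8,"wx":0,"wy":0,"wz":9.8,"hand":70},{"dx":-10.67,"dy":-11.1,"dz":0.8,"wx":0,"wy":0,"wz":9.8,"hand":70}]}}

```text
clock: 2.7
eef_pos: [0.4597, -0.2747, 0.2027]
tool_rot: [0.602, 0.799, 0.0, 0.0]
ft_force: [0.4, 0.2, 0.2]
grip_width: 0.0703
grasp_force: 0.0
```

```bash
cat > wl.py <<'E'
from h import *
o=bot.get_obs(); im=bot.camera('wrist'); save('w2.png',im); np.save('w2',im); C=cam('wrist',o)
for r in bot.outline_of('wrist','wedge_mid')[:3]:
    m=np.argwhere(r['region'])[:,::-1].astype(np.float32)
    if len(m)<10: continue
    print(r['score'],np.round(r['extent']), cv2.boxPoints(cv2.minAreaRect(m)).round().tolist())
    for z in (.0,.026):
        g=np.array([at(C,*p,z)[:2] for p in m[::7]])*1000
        (c,s,a)=cv2.minAreaRect(g.astype(np.float32)); print(z,c,s,a)
        print(np.round(cv2.boxPoints((c,s,a))).tolist())
print(o['eef_pos'],o['joint_pos'],o['grip_width']); go(.46,-.276,.2,16)
E
python3 wl.py
```

```text
0.95 [317. 219.  37. 151.] [[298.0, 140.0], [335.0, 140.0], [335.0, 292.0], [298.0, 292.0]]
0.0 (464.12274169921875, -278.82427978515625) (35.57854080200195, 155.13119506835938) 16.025127410888672
[[426.0, -209.0], [468.0, -358.0], [503.0, -348.0], [460.0, -199.0]]
0.026 (462.2209167480469, -273.1988830566406) (32.81547546386719, 143.08363342285156) 16.025115966796875
[[427.0, -209.0], [466.0, -346.0], [498.0, -337.0], [458.0, -200.0]]
0.58 [179. 206.  97.  93.] [[129.0, 174.0], [151.0, 153.0], [227.0, 231.0], [205.0, 253.0]]
0.0 (328.6935729980469, -300.0625305175781) (32.003196716308594, 103.85005187988281) 57.34476852416992
[[276.0, -286.0], [364.0, -342.0], [381.0, -315.0], [294.0, -259.0]]
0.026 (337.30926513671875, -292.7877197265625) (29.51784896850586, 95.78499603271484) 57.34475326538086
[[289.0, -279.0], [370.0, -331.0], [386.0, -306.0], [305.0, -255.0]]
[ 0.45970448 -0.274715    0.20270147] [-5.38726123e-01  3.30338887e-01  2.31476984e-02  1.26353156e+00
  1.46903431e-04  7.52665221e-01] 0.07027807653651091
go [-0.021 -0.003  0.056] [0. 0. 0.] t 2.8 az now 16.0
```

View pics/w2.png

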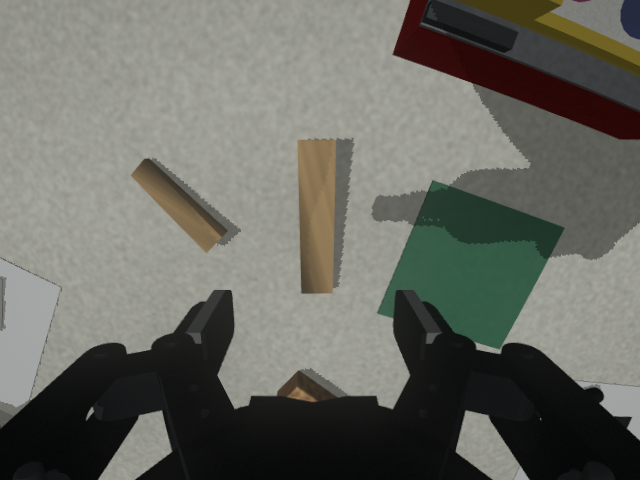

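The wrist view shows the large wedge at (317,216). Its taller, wider end is at (317,139) toward the chest, and the thin end is at (317,292). The small look-alike is at (180,205) and the mat at (470,265).

```bash
python3 - <<'E'
from h import *
C=cam('wrist'); print('cam',C[1])
a=at(C,317,139.5,.038); 
for z in (0,.014):
    b=at(C,317,292.5,z); print(a,b,np.linalg.norm((a-b)[:2]),(a+b)/2,np.degrees(np.arctan2(*(a-b)[1::-1])))
g=[at(C,u,v,z)[:2] for u,v,z in ((298,139.5,.038),(336,139.5,.038),(302,292.5,.014),(333,292.5,.014))]; print(np.round(g,4), np.mean(g,0))
go(.4635,-.275,.03,16)
E
```

```text
cam [ 0.43976363 -0.20658557  0.33485215]
[ 0.44278451 -0.20433236  0.038     ] [ 0.48667887 -0.35405897  0.        ] 0.1560281102614203 [ 0.46473169 -0.27919567  0.019     ] 106.33920491412285
[ 0.44278451 -0.20433236  0.038     ] [ 0.48471737 -0.34789318  0.014     ] 0.14955959548690637 [ 0.46375094 -0.27611277  0.026     ] 106.28262042402721
[[ 0.4276 -0.2087]
 [ 0.458  -0.2   ]
 [ 0.4701 -0.3521]
 [ 0.5004 -0.3434]] [ 0.46399692 -0.27603874]
go [-0.02   0.068  3.456] [0. 0. 0.] t 2.8 az now 16.0
```

{"op": "drive_tool", "data": {"rows": [{"dx":0,"dy":0.08,"dz":1.0,"wx":0,"wy":0,"wz":-0.06,"hand":65},{"dx":0,"dy":0.08,"dz":2.0,"wx":0,"wy":0,"wz":-0.06,"hand":65},{"dx":0,"dy":0.08,"dz":2.8,"wx":0,"wy":0,"wz":-0.06,"hand":65},{"dx":0,"dy":0.08,"dz":3.4,"wx":0,"wy":0,"wz":-0.06,"hand":65},{"dx":0,"dy":0.08,"dz":3.75,"wx":0,"wy":0,"wz":-0.06,"hand":65},{"dx":0,"dy":0.08,"dz":3.75,"wx":0,"wy":0,"wz":-0.06,"hand":65},{"dx":0,"dy":0.08,"dz":3.75,"wx":0,"wy":0,"wz":-0.06,"hand":20},{"dx":0,"dy":0.08,"dz":3.75,"wx":0,"wy":0,"wz":-0.06,"hand":20},{"dx":0,"dy":0.08,"dz":3.75,"wx":0,"wy":0,"wz":-0.06,"hand":20},{"dx":0,"dy":0.08,"dz":3.75,"wx":0,"wy":0,"wz":-0.06,"hand":20},{"dx":0,"dy":0.08,"dz":3.75,"wx":0,"wy":0,"wz":-0.06,"hand":20},{"dx":0,"dy":0.08,"dz":3.75,"wx":0,"wy":0,"wz":-0.06,"hand":20}]}}

```text
clock: 4.0
eef_pos: [0.4652, -0.2757, 0.0169]
tool_rot: [0.6, 0.8, 0.0, 0.002]
ft_force: [-0.3, 0.2, 6.6]
grip_width: 0.0309
grasp_force: 62.5
```

```bash
cat >> h.py <<'E'
CH=[.6106,.0811,-.0209]
def P(c,p=CH): x,y,t=p; return np.array([x+c[0]*np.cos(t)-c[1]*np.sin(t),y+c[0]*np.sin(t)+c[1]*np.cos(t),c[2]])
E
python3 - <<'E'
from h import *
print(bot.tip_extent, bot.get_obs()['eef_pos'])
t=P((-.09,-.290,.2)); print(t); go(*t,-1.2)
E
```

```text
0.011 [ 0.46518265 -0.27568602  0.0168572 ]
[ 0.5145591 -0.2069558  0.2      ]
go [ 1.034  1.343 -3.662] [0.04 0.03 3.48] t 4.0 az now 16.2
```

{"op": "drive_tool", "data": {"rows": [{"dx":0,"dy":0,"dz":-0.5,"wx":0,"wy":0,"wz":0,"hand":20},{"dx":0,"dy":0,"dz":-1.4,"wx":0,"wy":0,"wz":0,"hand":20},{"dx":0.3,"dy":0.4,"dz":-2.3,"wx":0,"wy":0,"wz":1.0,"hand":20},{"dx":0.7,"dy":0.9,"dz":-3.1,"wx":0.04,"wy":0.03,"wz":2.4,"hand":20},{"dx":1.03,"dy":1.34,"dz":-3.66,"wx":0.04,"wy":0.03,"wz":3.48,"hand":20},{"dx":1.03,"dy":1.34,"dz":-3.66,"wx":0.04,"wy":0.03,"wz":3.48,"hand":20},{"dx":1.03,"dy":1.34,"dz":-3.66,"wx":0.04,"wy":0.03,"wz":3.48,"hand":20}]}}

```text
clock: 4.7
eef_pos: [0.5142, -0.2064, 0.1986]
tool_rot: [0.714, 0.701, -0.0, -0.001]
ft_force: [0.2, 0.2, -1.0]
grip_width: 0.0306
grasp_force: 61.7
```

```bash
python3 - <<'E'
from h import *
o=bot.get_obs(); im=bot.camera('wrist'); C=cam('wrist',o)
im=im.copy()
for x,y,z in [(-.12,-.2,.085),(-.06,-.2,.085),(-.12,-.188,.085),(-.06,-.188,.085),(-.121,-.18,.125),(-.055,-.18,.125),(-.12,-.2,0)]:
    q=proj(C,P((x,y,z))); print((x,y,z),q.round()); cv2.circle(im,tuple(int(i) for i in q.round()),2,(0,255,0),-1)
save('w3.png',im)
print(o['eef_pos'],o['grip_width'])
t=P((-.09,-.275,.117)); go(*t,-1.2)
t=P((-.09,-.1,.117)); go(*t,-1.2)
E
```

```text
(-0.12, -0.2, 0.085) [271. 114.]
(-0.06, -0.2, 0.085) [360. 114.]
(-0.12, -0.188, 0.085) [271.  95.]
(-0.06, -0.188, 0.085) [360.  95.]
(-0.121, -0.18, 0.125) [260.  70.]
(-0.055, -0.18, 0.125) [379.  71.]
(-0.12, -0.2, 0) [282. 121.]
[ 0.51415203 -0.20641057  0.19864472] 0.030617563603261063
go [0.29  0.041 1.605] [-0.06 -0.02  0.02] t 4.75 az now -1.1
go [3.79  0.046 1.612] [-0.06 -0.02  0.02] t 4.75 az now -1.1
```

View pics/w3.png

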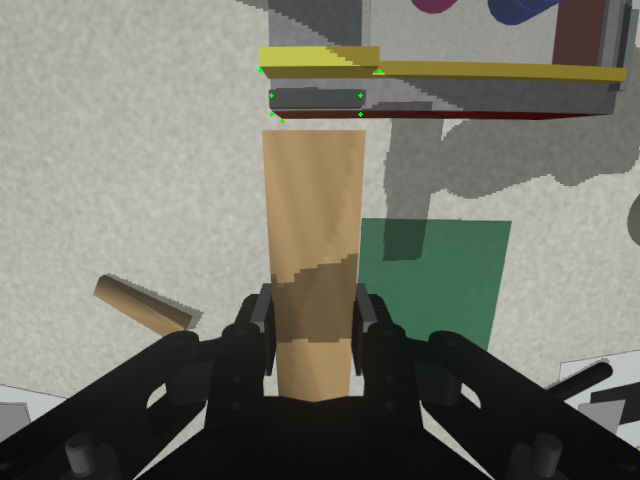

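The wrist view shows the wedge in the gripper, with its tall end at (315,130). The stop strip is at (318,97), the tab at (320,58) and the chest edge at y≈110. My model points land within about 3 px (2 mm), so I'll lower and push.

{"op": "drive_tool", "data": {"rows": [{"dx":0,"dy":0.04,"dz":0.8,"wx":-0.06,"wy":0,"wz":0.02,"hand":20},{"dx":0,"dy":0.04,"dz":1.58,"wx":-0.06,"wy":0,"wz":0.02,"hand":20},{"dx":0,"dy":0.04,"dz":1.58,"wx":-0.06,"wy":0,"wz":0.02,"hand":20},{"dx":0.3,"dy":0.04,"dz":1.58,"wx":-0.06,"wy":0,"wz":0.02,"hand":20},{"dx":0.6,"dy":0.04,"dz":1.58,"wx":-0.06,"wy":0,"wz":0.02,"hand":20},{"dx":0.9,"dy":0.04,"dz":1.58,"wx":-0.06,"wy":0,"wz":0.02,"hand":20},{"dx":1.2,"dy":0.04,"dz":1.58,"wx":-0.06,"wy":0,"wz":0.02,"hand":20},{"dx":1.5,"dy":0.04,"dz":1.58,"wx":-0.06,"wy":0,"wz":0.02,"hand":20},{"dx":1.8,"dy":0.04,"dz":1.58,"wx":-0.06,"wy":0,"wz":0.02,"hand":20},{"dx":2.1,"dy":0.04,"dz":1.58,"wx":-0.06,"wy":0,"wz":0.02,"hand":20}]}}

```text
clock: 5.75
eef_pos: [0.5182, -0.1019, 0.1209]
tool_rot: [0.715, 0.699, 0.0, 0.002]
ft_force: [-0.8, -6.1, -0.5]
grip_width: 0.0312
grasp_force: 61.6
```

{"op": "drive_tool", "data": {"rows": [{"dx":0.3,"dy":0,"dz":0,"wx":0,"wy":0,"wz":0,"hand":20},{"dx":0.6,"dy":0,"dz":0,"wx":0,"wy":0,"wz":0,"hand":20},{"dx":0.9,"dy":0,"dz":0,"wx":0,"wy":0,"wz":0,"hand":20},{"dx":1.2,"dy":0,"dz":0,"wx":0,"wy":0,"wz":0,"hand":20},{"dx":1.45,"dy":0,"dz":0,"wx":0,"wy":0,"wz":0,"hand":20},{"dx":1.64,"dy":0,"dz":0,"wx":0,"wy":0,"wz":0,"hand":20},{"dx":1.64,"dy":0,"dz":0,"wx":0,"wy":0,"wz":0,"hand":20}]}}

```text
clock: 6.45
eef_pos: [0.5193, -0.0192, 0.1208]
tool_rot: [0.714, 0.7, 0.0, 0.002]
ft_force: [-1.7, -6.8, 0.2]
grip_width: 0.0303
grasp_force: 61.7
```

```bash
python3 - <<'E'
from h import *
o=bot.get_obs(); p=o['eef_pos']; print(p,o['ft_force'])
c,s=np.cos(-CH[2]),np.sin(-CH[2]); d=p-np.array([CH[0],CH[1],0]); print('chest frame',c*d[0]-s*d[1],s*d[0]+c*d[1]-.002)
im=bot.camera('scene'); C=cam('scene'); u,v=proj(C,P((-.09,-.15,.1))).astype(int); print(u,v)
save('s1.png',cv2.resize(im[v-60:v+60,u-80:u+80],(800,600)))
E
```

```text
[ 0.51927198 -0.01924975  0.12077305] [-1.67187533 -6.80625449  0.24661443]
chest frame -0.08921091707584422 -0.10423644698106735
334 236
```

View pics/s1.png

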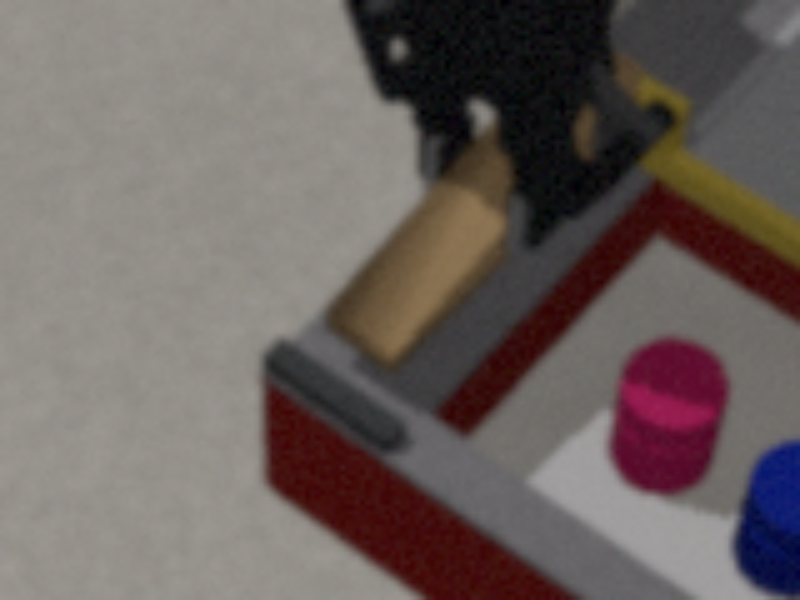

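The scene crop shows the wedge tail at (370,345), about 9 mm clear of the strip at (335,395). The magenta jar at (670,415) is uncovered. Next I lower the wedge onto the ledge.

{"op": "drive_tool", "data": {"rows": [{"dx":0,"dy":0,"dz":0.15,"wx":0,"wy":0,"wz":0,"hand":20},{"dx":0,"dy":0,"dz":0.28,"wx":0,"wy":0,"wz":0,"hand":20},{"dx":0,"dy":0,"dz":0.36,"wx":0,"wy":0,"wz":0,"hand":20},{"dx":0,"dy":0,"dz":0.38,"wx":0,"wy":0,"wz":0,"hand":20},{"dx":0,"dy":0,"dz":0.38,"wx":0,"wy":0,"wz":0,"hand":20}]}}

```text
clock: 7.0
eef_pos: [0.521, -0.0204, 0.1025]
tool_rot: [0.715, 0.699, 0.002, 0.003]
ft_force: [0.4, -6.4, 1.7]
grip_width: 0.0307
grasp_force: 62.0
```

{"op": "drive_tool", "data": {"rows": [{"dx":-0.06,"dy":0,"dz":0.0,"wx":0,"wy":0,"wz":0,"hand":20},{"dx":-0.1,"dy":0,"dz":0.02,"wx":0,"wy":0,"wz":0,"hand":20},{"dx":-0.12,"dy":0,"dz":0.02,"wx":0,"wy":0,"wz":0,"hand":20},{"dx":-0.12,"dy":0,"dz":0.02,"wx":0,"wy":0,"wz":0,"hand":36},{"dx":-0.12,"dy":0,"dz":0.02,"wx":0,"wy":0,"wz":0,"hand":48},{"dx":-0.12,"dy":0,"dz":0.02,"wx":0,"wy":0,"wz":0,"hand":48},{"dx":-0.12,"dy":0,"dz":0.02,"wx":0,"wy":0,"wz":0,"hand":48}]}}

```text
clock: 7.7
eef_pos: [0.5191, -0.025, 0.0991]
tool_rot: [0.715, 0.699, 0.001, -0.001]
ft_force: [0.0, 0.6, 0.5]
grip_width: 0.0479
grasp_force: 0.0
```

Released. Now lift, turn toward the jar approach and look with the wrist camera.

{"op": "drive_tool", "data": {"rows": [{"dx":0,"dy":0,"dz":-0.4,"wx":0,"wy":0,"wz":0,"hand":48},{"dx":0,"dy":0,"dz":-1.2,"wx":0,"wy":0,"wz":0,"hand":48},{"dx":0,"dy":0,"dz":-2.2,"wx":0,"wy":0,"wz":0,"hand":48},{"dx":0,"dy":0,"dz":-2.2,"wx":0,"wy":0,"wz":0,"hand":60}]}}

```text
clock: 8.1
eef_pos: [0.5232, -0.0258, 0.2162]
tool_rot: [0.715, 0.699, 0.006, 0.004]
ft_force: [0.9, -0.2, -0.2]
grip_width: 0.0598
grasp_force: 0.0
```

```bash
python3 - <<'E'
from h import *
o=bot.get_obs(); print(o['eef_pos'],o['joint_pos'])
im=bot.camera('top'); C=cam('top')
for r in bot.outline_of('top','magenta_jar_mid')[:3]: print('jar',r['score'],np.round(r['extent']),at(C,*r['extent'][:2],.056))
hsv=cv2.cvtColor(im,cv2.COLOR_RGB2HSV); m=cv2.inRange(hsv,(155,100,60),(172,255,255)); m[:150]=0;m[240:]=0;m[:,:215]=0;m[:,300:]=0
n,l,s,c=cv2.connectedComponentsWithStats(m); i=1+np.argmax(s[1:,4]); print(s[i],c[i],at(C,*c[i],.062))
u,v=proj(C,P((-.09,-.11,.1))).astype(int); save('t2.png',cv2.resize(im[v-70:v+50,u-80:u+80],(800,600)))
for p in ((0,-.104,.15),): 
    t=P(p); print(t); go(*t,88.8); go(*t,-91.2)
E
```

```text
[ 0.52324073 -0.02575776  0.2161729 ] [-5.05924536e-02  2.89075014e-01  1.07402555e-03  1.26833042e+00
  2.51602726e-03  1.54241074e+00]Traceback (most recent call last):
  File "<stdin>", line 6, in <module>
    return _wrapfunc(a, 'argmax', axis=axis, out=out, **kwds)
    return bound(*args, **kwds)
ValueError: attempt to get argmax of an empty sequence
```

```bash
python3 - <<'E'
from h import *
t=P((0,-.104,.2)); print(t); go(*t,88.8)
E
```

```text
[ 0.60842656 -0.02287729  0.2       ]
go [0.095 1.764 0.22 ] [  0.06   0.02 -18.01] t 8.2 az now -1.3
```

{"op": "drive_tool", "data": {"rows": [{"dx":0.1,"dy":1.76,"dz":0.2,"wx":0,"wy":0,"wz":-18,"hand":60},{"dx":0.1,"dy":1.76,"dz":0.2,"wx":0,"wy":0,"wz":-18,"hand":60},{"dx":0.1,"dy":1.76,"dz":0.2,"wx":0,"wy":0,"wz":-18,"hand":60},{"dx":0.1,"dy":1.76,"dz":0.2,"wx":0,"wy":0,"wz":-18,"hand":60},{"dx":0.1,"dy":1.76,"dz":0.2,"wx":0,"wy":0,"wz":-18,"hand":60},{"dx":0.1,"dy":1.76,"dz":0.2,"wx":0,"wy":0,"wz":-18,"hand":60},{"dx":0.1,"dy":1.76,"dz":0.2,"wx":0,"wy":0,"wz":-18,"hand":60},{"dx":0.1,"dy":1.76,"dz":0.2,"wx":0,"wy":0,"wz":-18,"hand":60},{"dx":0.1,"dy":1.76,"dz":0.2,"wx":0,"wy":0,"wz":-18,"hand":60},{"dx":0.1,"dy":1.76,"dz":0.2,"wx":0,"wy":0,"wz":-18,"hand":60},{"dx":0.1,"dy":1.76,"dz":0.2,"wx":0,"wy":0,"wz":-18,"hand":60},{"dx":0.1,"dy":1.76,"dz":0.2,"wx":0,"wy":0,"wz":-18,"hand":60},{"dx":0.1,"dy":1.76,"dz":0.2,"wx":0,"wy":0,"wz":-18,"hand":60}]}}

```text
clock: 9.5
eef_pos: [0.6064, -0.0227, 0.1976]
tool_rot: [0.012, 1.0, 0.001, -0.001]
ft_force: [0.2, -0.3, 0.4]
grip_width: 0.0596
grasp_force: 0.0
```

```bash
python3 - <<'E'
from h import *
o=bot.get_obs(); im=bot.camera('wrist'); C=cam('wrist',o); save('w4.png',im)
for r in bot.outline_of('wrist','magenta_jar_mid')[:3]: print('jar',r['score'],np.round(r['extent']),at(C,*r['extent'][:2],.065))
print(o['eef_pos'],o['joint_pos'],C[1]); t=P((0,-.104,.2)); go(*t,88.8); print(proj(C,P((0,-.104,.082))),proj(C,P((0,-.104,.056))))
E
```

```text
jar 0.69 [318. 236.  58.  64.] [ 0.60903783 -0.0172913   0.065     ]
[ 0.60638883 -0.02265373  0.19764691] [-0.03838069  0.47572876  0.22941211  1.32613012  0.00215681 -0.01445788] [ 0.53570822 -0.0204246   0.3298466 ]
go [-0.033 -0.003 -0.033] [ 0.02 -0.   -0.03] t 9.6 az now 88.7
[311.33917448 241.72621313] [311.41557625 232.83443866]
```

View pics/w4.png

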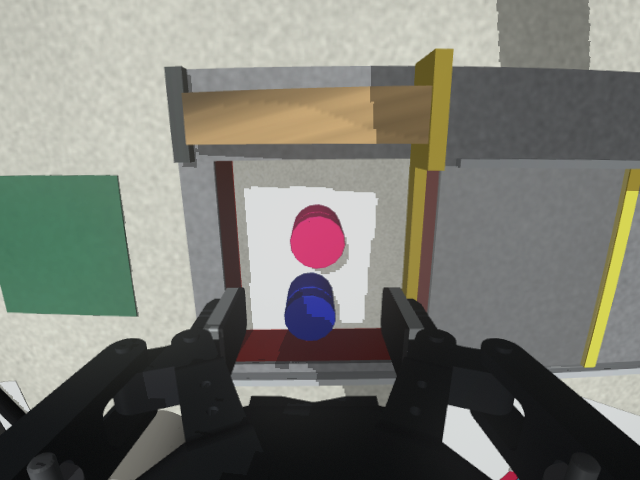

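The wedge alone holds the hatch, seated between the strip (180,115) and the tab (440,110). The magenta jar's top is at (318,242) and the blue jar is at (310,310). The gap is clear.

```bash
python3 - <<'E'
from h import *
C=cam('wrist'); t=at(C,318,242,.082); print(t); go(t[0],t[1],.062,88.8)
E
```

```text
[ 0.60952589 -0.01792908  0.082     ]
go [-0.053  0.091  2.728] [ 0.02 -0.   -0.03] t 9.6 az now 88.7
```

{"op": "drive_tool", "data": {"rows": [{"dx":-0.05,"dy":0.09,"dz":0.7,"wx":0.02,"wy":0,"wz":-0.03,"hand":64},{"dx":-0.05,"dy":0.09,"dz":1.4,"wx":0.02,"wy":0,"wz":-0.03,"hand":64},{"dx":-0.05,"dy":0.09,"dz":2.0,"wx":0.02,"wy":0,"wz":-0.03,"hand":64},{"dx":-0.05,"dy":0.09,"dz":2.5,"wx":0.02,"wy":0,"wz":-0.03,"hand":64},{"dx":-0.05,"dy":0.09,"dz":2.73,"wx":0.02,"wy":0,"wz":-0.03,"hand":64},{"dx":-0.05,"dy":0.09,"dz":2.73,"wx":0.02,"wy":0,"wz":-0.03,"hand":64},{"dx":-0.05,"dy":0.09,"dz":2.73,"wx":0.02,"wy":0,"wz":-0.03,"hand":50},{"dx":-0.05,"dy":0.09,"dz":2.73,"wx":0.02,"wy":0,"wz":-0.03,"hand":44},{"dx":-0.05,"dy":0.09,"dz":2.73,"wx":0.02,"wy":0,"wz":-0.03,"hand":32},{"dx":-0.05,"dy":0.09,"dz":2.73,"wx":0.02,"wy":0,"wz":-0.03,"hand":32},{"dx":-0.05,"dy":0.09,"dz":2.73,"wx":0.02,"wy":0,"wz":-0.03,"hand":32}]}}

```text
clock: 10.7
eef_pos: [0.6117, -0.0182, 0.0651]
tool_rot: [0.01, 1.0, 0.0, 0.003]
ft_force: [-0.0, 0.4, 5.8]
grip_width: 0.0405
grasp_force: 60.8
```

{"op": "drive_tool", "data": {"rows": [{"dx":0,"dy":0,"dz":-0.3,"wx":0,"wy":0,"wz":0,"hand":32},{"dx":0,"dy":0,"dz":-0.9,"wx":0,"wy":0,"wz":0,"hand":32},{"dx":0,"dy":0,"dz":-1.7,"wx":0,"wy":0,"wz":0,"hand":32},{"dx":0,"dy":0,"dz":-2.4,"wx":0,"wy":0,"wz":0,"hand":32},{"dx":0,"dy":0,"dz":-2.4,"wx":0,"wy":0,"wz":0,"hand":32}]}}

```text
clock: 11.2
eef_pos: [0.6133, -0.0181, 0.1895]
tool_rot: [0.01, 1.0, 0.0, 0.007]
ft_force: [0.2, 0.5, -0.9]
grip_width: 0.0404
grasp_force: 60.6
```

```bash
python3 - <<'E'
from h import *
o=bot.get_obs(); print(o['eef_pos'],o['grip_width']); go(.625,-.286,.18,88.8)
E
```

```text
[ 0.61328846 -0.01812263  0.18950272] 0.0403806657076508
go [-0.338 -5.352  0.193] [0.   0.15 0.01] t 11.2 az now 88.9
```

{"op": "drive_tool", "data": {"rows": [{"dx":-0.05,"dy":-0.6,"dz":0,"wx":0,"wy":0.1,"wz":0,"hand":32},{"dx":-0.1,"dy":-1.4,"dz":0,"wx":0,"wy":0.1,"wz":0,"hand":32},{"dx":-0.15,"dy":-2.3,"dz":0,"wx":0,"wy":0.1,"wz":0,"hand":32},{"dx":-0.2,"dy":-3.2,"dz":0,"wx":0,"wy":0.1,"wz":0,"hand":32},{"dx":-0.27,"dy":-4.1,"dz":0.1,"wx":0,"wy":0.1,"wz":0,"hand":32},{"dx":-0.34,"dy":-4.9,"dz":0.2,"wx":0,"wy":0.1,"wz":0,"hand":32},{"dx":-0.34,"dy":-5.35,"dz":0.2,"wx":0,"wy":0.1,"wz":0,"hand":32},{"dx":-0.34,"dy":-5.35,"dz":1.0,"wx":0,"wy":0.1,"wz":0,"hand":32},{"dx":-0.34,"dy":-5.35,"dz":1.8,"wx":0,"wy":0.1,"wz":0,"hand":32},{"dx":-0.34,"dy":-5.35,"dz":2.4,"wx":0,"wy":0.1,"wz":0,"hand":32},{"dx":-0.34,"dy":-5.35,"dz":2.6,"wx":0,"wy":0.1,"wz":0,"hand":32},{"dx":-0.34,"dy":-5.35,"dz":2.7,"wx":0,"wy":0.1,"wz":0,"hand":32},{"dx":-0.34,"dy":-5.35,"dz":2.7,"wx":0,"wy":0.1,"wz":0,"hand":32}]}}

```text
clock: 12.5
eef_pos: [0.6221, -0.2859, 0.0481]
tool_rot: [0.01, 1.0, 0.0, -0.003]
ft_force: [-0.1, 0.3, -1.2]
grip_width: 0.0408
grasp_force: 60.7
```

```bash
python3 - <<'E'
from h import *
o=bot.get_obs(); print(o['eef_pos'],o['ft_force'],o['tool_rot']); go(.625,-.286,.037,88.8)
im=bot.camera('top'); C=cam('top')
for r in bot.outline_of('top','mat')[:1]:
    m=np.argwhere(r['region'])[:,::-1].astype(np.float32); q=cv2.boxPoints(cv2.minAreaRect(m)); print(r['score'],[at(C,*p,.002).round(3)[:2].tolist() for p in q])
E
```

```text
[ 0.62213528 -0.28586748  0.04814263] [-0.06020593  0.26147375 -1.22121473] [ 9.80135331e-03  9.99946223e-01  1.00277582e-04 -3.38740340e-03]
go [-0.059 -0.002  0.222] [ 0.   -0.08  0.02] t 12.5 az now 88.9
0.95 [[0.715, -0.216], [0.709, -0.296], [0.555, -0.277], [0.561, -0.2]]
```

{"op": "drive_tool", "data": {"rows": [{"dx":0,"dy":0,"dz":0.06,"wx":0,"wy":-0.1,"wz":0,"hand":32},{"dx":0,"dy":0,"dz":0.11,"wx":0,"wy":-0.1,"wz":0,"hand":32},{"dx":0,"dy":0,"dz":0.15,"wx":0,"wy":-0.1,"wz":0,"hand":32},{"dx":0,"dy":0,"dz":0.18,"wx":0,"wy":-0.1,"wz":0,"hand":32},{"dx":0,"dy":0,"dz":0.2,"wx":0,"wy":-0.1,"wz":0,"hand":32},{"dx":0,"dy":0,"dz":0.2,"wx":0,"wy":-0.1,"wz":0,"hand":32}]}}

```text
clock: 13.2
eef_pos: [0.6215, -0.2857, 0.0374]
tool_rot: [0.01, 1.0, 0.0, 0.0]
ft_force: [-0.8, 0.2, -1.0]
grip_width: 0.0404
grasp_force: 60.7
```

Not touching yet, so I go down a little more.

{"op": "drive_tool", "data": {"rows": [{"dx":0,"dy":0,"dz":0.02,"wx":0,"wy":0,"wz":0,"hand":32},{"dx":0,"dy":0,"dz":0.04,"wx":0,"wy":0,"wz":0,"hand":32},{"dx":0,"dy":0,"dz":0.04,"wx":0,"wy":0,"wz":0,"hand":32}]}}

```text
clock: 13.5
eef_pos: [0.6217, -0.2859, 0.0371]
tool_rot: [0.01, 1.0, 0.0, 0.001]
ft_force: [-2.5, 1.0, 5.8]
grip_width: 0.0404
grasp_force: 61.1
```

Contact. Open gently and back off.

{"op": "drive_tool", "data": {"rows": [{"dx":0,"dy":0,"dz":0.02,"wx":0,"wy":0,"wz":0,"hand":44},{"dx":0,"dy":0,"dz":0.02,"wx":0,"wy":0,"wz":0,"hand":50},{"dx":0,"dy":0,"dz":0.02,"wx":0,"wy":0,"wz":0,"hand":62},{"dx":0,"dy":0,"dz":0.02,"wx":0,"wy":0,"wz":0,"hand":64},{"dx":0,"dy":0,"dz":-0.3,"wx":0,"wy":0,"wz":0,"hand":64},{"dx":0,"dy":0,"dz":-1.0,"wx":0,"wy":0,"wz":0,"hand":64},{"dx":0,"dy":0,"dz":-1.8,"wx":0,"wy":0,"wz":0,"hand":64},{"dx":0,"dy":0,"dz":-2.6,"wx":0,"wy":0,"wz":0,"hand":64},{"dx":0.8,"dy":0,"dz":-3.0,"wx":0,"wy":0,"wz":0,"hand":64},{"dx":1.7,"dy":0,"dz":-3.0,"wx":0,"wy":0,"wz":0,"hand":64},{"dx":2.6,"dy":0,"dz":-3.0,"wx":0,"wy":0,"wz":0,"hand":64},{"dx":3.5,"dy":0,"dz":-3.0,"wx":0,"wy":0,"wz":0,"hand":64},{"dx":4.0,"dy":0,"dz":-3.0,"wx":0,"wy":0,"wz":0,"hand":64}]}}

```text
clock: 14.8
eef_pos: [0.4181, -0.2813, 0.1855]
tool_rot: [0.011, 1.0, 0.0, -0.0]
ft_force: [1.0, -0.4, 0.3]
grip_width: 0.0641
grasp_force: 0.0
```

```bash
python3 -c "
from h import *
save('s9.png',bot.camera('scene')); print(bot.get_obs()['eef_pos'])"
```

```text
[ 0.41528383 -0.28101714  0.18555568]
```

View pics/s9.png

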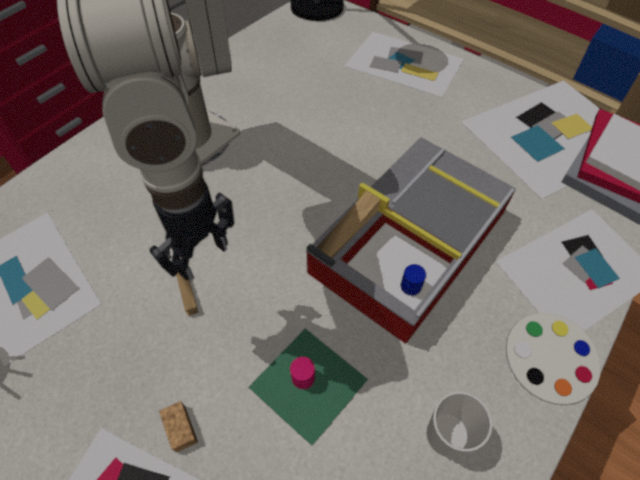

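The magenta jar stands upright on the mat at (303,372). The wedge props the hatch at (355,220), and the arm is clear.

```bash
python3 -c "
from workcell import bot
print(bot.job_done())"
```

```text
the job is handed in; nothing more can be done
None
```

The job is handed in at about 15 s: the last picture showed the wedge alone propping the hatch open, the magenta jar upright on the green mat, and the arm clear of everything; the hand-in returned no verdict.

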